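# Wind the casting tray to the end of its feed slide

### The arm

A 6-joint arm with a two-finger parallel gripper is mounted at the origin on a cart in front of the work surface, level with it; the furniture and walls round the work are solid. World frame = base frame: x ahead of the robot, y to its left, z up, the work surface at z = 0. Lengths are in m, angles in rad, forces in N, time in s.
With the tool pointing down it reaches from about 0.25 to 0.725 m from the base axis. Payload 4 kg.
Tool frame: the origin (TCP) lies at the very end of the fingers, on their centre line; the grasp point (between the pads) lies 19 mm behind it; z points along the fingers, y is the line along which they close (so a half turn about z gives the same grasp; the last joint's range is limited). The gripper opens to 85 mm and grips with 20 to 120 N. Pads are 22 mm wide; open, the fingers measure 114 mm over their backs; the gripper's body (76 mm by 85 mm) begins 54 mm behind the grasp point. The pads swing forward as they close: fully open they stand 13 mm farther back than shut.
Start: joints at [-1.212, 0.241, 0.005, 1.335, 0, 1.571], TCP at [0.176, -0.468, 0.231] pointing down, gripper open.
Joint ranges: [-2.72, 2.72], [-1.05, 1.87], [-1.09, 1.28], [-1.99, 2.15], [-1.42, 1.44], [-3.14, 3.14]. Speed limits (rad/s): [2.79, 2.79, 3.14, 3.14, 3.14, 3.14].

### API

Orientations are given as a unit quaternion [x, y, z, w].
In Python, from workcell import bot, vision, workorder gives the robot as it stands.
- The arm moves only by the shell command python3 -m creep 'ROWS' [OPENING]. ROWS is JSON, a list of rows, each a list of 2 entries, a list of its own where there are three numbers: the shift along the tool's x, y, z in mm, then the turn, a rotation vector about the tool's x, y, z in rad. In form: [[[dx, dy, dz], [wx, wy, wz]], ...]. A call has 1 to 12 rows; each row shifts and turns the commanded pose from where the row before left it, along the tool's axes as they then stand; what a row does not reach is not made up. A row lasts 1/8 s, in which the tool goes at most 62.5 mm and 10.7 degrees, less where a joint would pass 70% of its speed; a pose out of reach is approached as far as the arm can. A call is refused whole if a number of a shift passes 62.5 or a number of a turn 0.188, either way. A call with a gripper value outside its range is refused whole. OPENING is the finger opening in mm, from 0 to 85.4, set as the call begins (- or left out, the last holds). The fingers move at their own pace and stop on an object; the grip force is fixed at half the most. Time passes only in rows, so rows that do not move let the fingers close. It gives the time, the measured TCP pose, the force, the opening and the grip force at its end, in the units of the state.
- bot.get_obs(): the state, without advancing time (a new reading comes with each control period).
- vision.camera(name): name is "side" or "top"; returns a dict with "image" (400x640x3 uint8, blue, green, red), "z_map" (400x640 float32, m along the optical axis (not along the pixel's ray), 0 where there is no reading), "K" (3x3 intrinsics, pixels), "rvec" (rotation vector, rad) and "tvec" (3), from world to camera coordinates, as OpenCV has them. Camera axes: x right, y down, z forward; pixel columns grow to the right and rows downward; lengths in m; the calibration is good to about 2 mm. A picture is of the moment at which its call begins.
- workorder.job_done(): hands the job in; it is judged then, once.
Trained networks look in a picture, given as the dict that the camera call returned (one of the last four; its "shot" number tells which), for a name from the list of things; names that differ only in an ending like _2 or _b are one class to them, and where a whole thing is asked for, a point or a joint stands for the part that bears it (a point fixed in the world has none). Each returns a list of dicts, best first, with "score" (0 to 1); they miss things now and then, are a little off and sometimes report something else, mostly with a low value. They report only what shows in the picture. A call takes as long as a camera call.
- vision.spot_in(picture, query): "position" ([column, row] in pixels, amid what is visible of it).
- vision.place_of(picture, query): "position" ([column, row] in pixels: a listed point, or the origin of a listed thing).
The state is a dict: "clock": time; "joint_pos": joint angles; "joint_vel": joint speeds; "tau": joint torques, N m; "eef_pos": TCP position; "tool_rot": TCP orientation; "ft_force": force on the tool from outside, world axes, zero at the start; "ft_torque": the same for the moment, N m; "grip_width": finger opening in m; "grasp_force": force on a finger pad.
Only numpy, scipy, OpenCV 4.12 (cv2) and the standard library are available. Lean on these libraries where they do the work, as an engineer would, in place of code of your own. Each camera call takes 0.05 s, during which the arm holds its last target. There are 200 camera calls.

### The job

Two hand-cranked feed slides stand on the bench, one carrying an open casting tray, the other a solid steel block. Take the loose wooden grip sleeve on the crank of the slide with the tray and, keeping hold of it the whole way round, wind the tray away from the crank until its carriage is fully home against the far end stop, then let go. Do not turn the crank of the other slide.

Things in the scene. Friction and masses are not known exactly. Their poses are not given: they have to be found in the camera images.
- tray_slide: fixed feed slide carrying the open, hollow black casting tray (rim 76 mm high): grey gearbox 90x80 mm, 64 high, at the near end, crank on top (highest 96 mm beside the sleeve), rails to an end stop; base 305x90 mm. Origin: on the upright crank axis at bench level; x along the rails to the far stop. Crank turns anticlockwise from above to send the tray away; stays where left (1 to 2 N).
- tray_sleeve: upright wooden grip sleeve on the crank pin of the slide with the tray, 22 mm thick, 46 mm tall, free to spin on its pin. Origin: its centre, 125 mm above the bench, 50 mm from the crank axis: it goes round a level circle of 50 mm radius. Underside at 102 mm; the pin's 16 mm wide cap ends at 153 mm. Its x and y axes spin with it; z is up.
- tray_carriage (a joint): travel in m of the carriage under the casting tray: 0 nearest the crank, 0.094 hard against the far end stop. Geared rigidly to the crank: 20 mm for each radian (whole travel 4.7 rad, three quarters of a turn). Starts between 0 and about 0.025.
- block_sleeve: the same grip sleeve on the crank of the other, identical slide, which carries a solid flat steel block (72 x 88 x 26 mm); not to be moved. Origin: its centre, 125 mm above the bench.

How it is judged:
By the outcome, as a careful person would: the job done as asked, in the order asked, and still so for the second after the job is handed in, with the robot touching nothing.
It also fails if it takes over 40 s, if anything falls off the work surface, if the arm or the gripper's body presses on something with over 40 N, if the wrist force passes 120 N, or if a joint passes its speed limit or range.

## Working session

There is one attempt and no reset: what is moved stays moved. The work goes in short steps, Python scripts to look and compute and a shell command to move; the robot and the scene stay as the last step left them, time stands still between calls to the robot, and variables do not carry over. Pictures are saved under pics/ and viewed, at most 10 in all, crops included, and the job is handed in when it is done.

```bash
mkdir -p pics
cat > h.py <<'E'
import numpy as np, cv2
from workcell import bot, vision, workorder
def ray(p,uv):
    R=cv2.Rodrigues(np.array(p["rvec"],float))[0];t=np.array(p["tvec"],float).ravel()
    d=R.T@np.linalg.inv(p["K"])@np.array([uv[0],uv[1],1.]);return -R.T@t,d
def at_z(p,uv,z):
    c,d=ray(p,uv);return c+d*(z-c[2])/d[2]
def at_depth(p,uv):
    c,d=ray(p,uv);return c+d*p["z_map"][int(round(uv[1])),int(round(uv[0]))]
E
python3 - <<'E'
from h import *
np.set_printoptions(precision=4,suppress=True)
for n in("top","side"):
    p=vision.camera(n);cv2.imwrite(f"pics/{n}0.png",p["image"])
    print(n,ray(p,(320,200)))
    for q in("tray_sleeve","block_sleeve","tray_slide","tray_carriage"):
        for f in("place_of","spot_in"):
            for r in getattr(vision,f)(p,q)[:3]:
                uv=r["position"];print(q,f,round(r["score"],2),np.round(uv,1),at_z(p,uv,.125 if "sleeve" in q else 0.07),at_depth(p,uv))
o=bot.get_obs();print(o["clock"],o["eef_pos"],o["tool_rot"],o["grip_width"])
E
```

```text
top (array([0.3295, 0.0303, 1.1522]), array([ 0.2066,  0.0218, -0.9782]))
tray_sleeve place_of 0.46 [412.2 263.5] [ 0.4466 -0.1454  0.125 ] [ 0.4437 -0.1412  0.1498]
block_sleeve place_of 0.51 [256.4 223.9] [0.4791 0.1723 0.125 ] [0.4748 0.1683 0.1544]
tray_slide place_of 0.96 [385.2 247.2] [ 0.4783 -0.0953  0.07  ] [ 0.4779 -0.0949  0.0728]
tray_slide spot_in 0.95 [397.6 204.9] [ 0.5719 -0.1106  0.07  ] [ 0.5782 -0.1143  0.0418]Traceback (most recent call last):
  File "<stdin>", line 8, in <module>
ValueError: it knows: block_sleeve, tray_sleeve, tray_slide
```

View pics/top0.png

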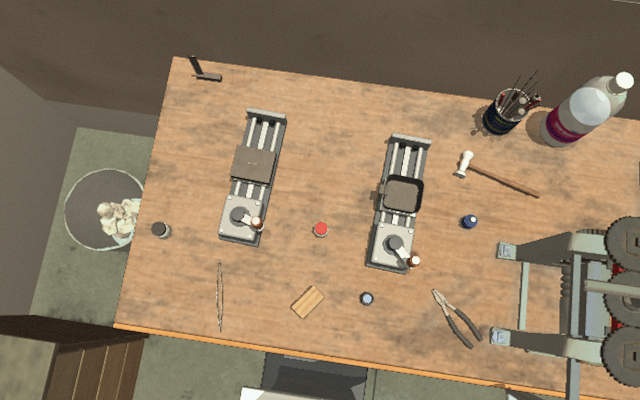

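The top view shows the tray slide on the right, with the tray at (403,194), the crank hub at (396,242) and the sleeve at (413,261). The block slide is on the left, with its sleeve at (257,223). I'll check the side view and find the axis next.

Run:
```python
from h import *
np.set_printoptions(precision=4,suppress=True)
p=vision.camera("top");im=p["image"]
a=cv2.resize(im[120:280,350:450],None,fx=5,fy=5,interpolation=cv2.INTER_CUBIC)[200:]
s=vision.camera("side")
cv2.imwrite("pics/a1.png",a);cv2.imwrite("pics/s1.png",s["image"])
for n,q_ in(("top",p),("side",s)):
  for q in("tray_sleeve","block_sleeve","tray_slide"):
    for f in("place_of","spot_in"):
        for r in getattr(vision,f)(q_,q)[:2]:
            uv=r["position"];print(n,q,f,round(r["score"],2),np.round(uv,1),at_z(q_,uv,.125 if "sleeve" in q else 0.0 if f=="place_of" else .07),at_depth(q_,uv))
# stop & base points from depth: points in tray slide region
vv,uu=np.mgrid[125:280,350:440]
P=np.array([at_depth(p,(u,v)) for u,v in zip(uu.ravel(),vv.ravel())])
def st(lo,hi):
    m=(P[:,2]>lo)&(P[:,2]<hi);return P[m]
g=st(.058,.070);r=cv2.minAreaRect(g[:,:2].astype(np.float32)*1000);print("gearbox",r,len(g))
b=st(.012,.3);b=b[b[:,0]<.8];r=cv2.minAreaRect(b[:,:2].astype(np.float32)*1000);print("all",r)
c=st(.140,.17);print("cap",c.mean(0),c.min(0),c.max(0),len(c))
o=bot.get_obs();print(o["clock"],o["eef_pos"],o["tool_rot"],o["grip_width"])
```

```text
top tray_sleeve place_of 0.65 [411.7 262.9] [ 0.4476 -0.1443  0.125 ] [ 0.4446 -0.1399  0.1511]
top block_sleeve place_of 0.46 [254.7 222.5] [0.4814 0.1762 0.125 ] [0.4772 0.1722 0.1534]
top block_sleeve spot_in 0.43 [258.8 227.7] [0.4722 0.1663 0.125 ] [0.4736 0.1676 0.1152]
top tray_slide place_of 0.9 [387.8 250.5] [ 0.4815 -0.11    0.    ] [ 0.4724 -0.1017  0.0684]
top tray_slide spot_in 0.92 [396.3 206.9] [ 0.5672 -0.1083  0.07  ] [ 0.5733 -0.1119  0.042 ]
side tray_sleeve place_of 0.5 [383.5 161.1] [ 0.4559 -0.1573  0.125 ] [ 0.4502 -0.1381  0.1343]
side tray_sleeve spot_in 0.48 [382.9 161.3] [ 0.4569 -0.1555  0.125 ] [ 0.452  -0.1392  0.1329]
side block_sleeve place_of 0.74 [315.9 223.1] [0.4815 0.1652 0.125 ] [0.4749 0.178  0.1348]
side block_sleeve spot_in 0.49 [316.3 224.3] [0.479  0.1685 0.125 ] [0.4741 0.1779 0.1323]
side tray_slide place_of 0.96 [363.6 205.2] [ 0.4911 -0.1298  0.    ] [ 0.4718 -0.0747  0.0357]
side tray_slide spot_in 0.59 [338.1 189.9] [ 0.5365 -0.0614  0.07  ] [ 0.5612 -0.1176  0.0355]
gearbox ((587.517333984375, -117.17048645019531), (85.40436553955078, 293.0226135253906), 87.40100860595703) 1402
all ((586.3949584960938, -113.72598266601562), (97.59608459472656, 299.9666748046875), 86.97161865234375)
cap [ 0.4497 -0.1439  0.15  ] [ 0.4401 -0.1552  0.1402] [ 0.4591 -0.1346  0.1578] 97
1.05 [ 0.1756 -0.4681  0.2313] [ 0.9839  0.1784  0.     -0.    ] 0.08537678925302816
```

View pics/a1.png

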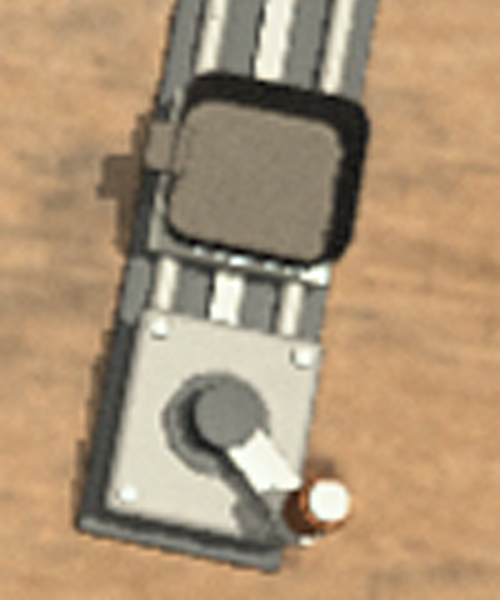

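View pics/s1.png

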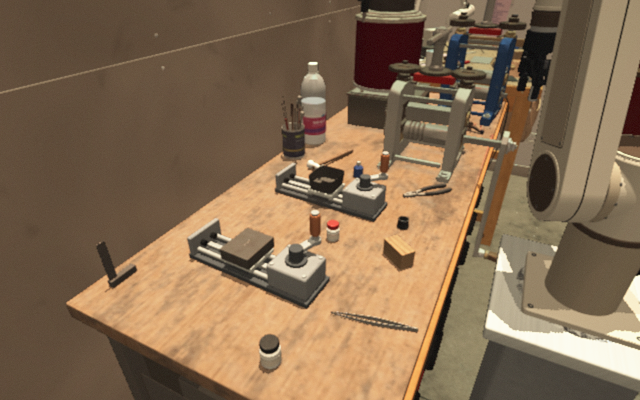

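The side view agrees: the far slide carries the tray and its sleeve is at (384,161). The near slide carries the block. The crop shows the cap at about pixel (416,260) and the hub at about (396,243). Next I'll work out the geometry and the clearance along the path.

Run:
```python
from h import *
np.set_printoptions(precision=4,suppress=True)
p=vision.camera("top")
f=lambda x,y:(350+x/5-.4,120+(200+y)/5-.4)
cap=at_z(p,f(330,500),.153);hub=at_z(p,f(228,413),.096)
print("cap",cap,"hub96",hub,"hubdepth",at_depth(p,f(228,413)),np.hypot(*(cap-hub)[:2]))
A,B,C=[at_z(p,f(*q),.066) for q in((160,328),(303,357),(127,493))]
print("screws",A,B,C,"axis dir",np.degrees(np.arctan2(*(A-C)[1::-1])),"centre",(B+C)/2)
for (x0,y0) in [(r,c) for r in np.arange(.1,.6,.1) for c in np.arange(-.6,-.1,.1)]:
    pass
vv,uu=np.mgrid[0:400:2,0:640:2]
P=np.array([at_depth(p,(u,v)) for u,v in zip(uu.ravel(),vv.ravel())])
for x0 in np.arange(.1,.6,.1):
    print(round(x0,1),[ (round(float(P[m][:,2].max()),2) if m.any() else None) for y0 in np.arange(-.7,-.1,.1) for m in [(P[:,0]>=x0)&(P[:,0]<x0+.1)&(P[:,1]>=y0)&(P[:,1]<y0+.1)]])
s=vision.camera("side")
vv,uu=np.mgrid[130:200,360:400]
Q=np.array([at_depth(s,(u,v)) for u,v in zip(uu.ravel(),vv.ravel())])
m=(Q[:,2]>.108)&(Q[:,2]<.16)&(np.hypot(Q[:,0]-.45,Q[:,1]+.144)<.03);print("side sleeve",Q[m].mean(0),Q[m].min(0),Q[m].max(0),m.sum(), ray(s,(320,200)))
```

```text
cap [ 0.4518 -0.1463  0.153 ] hub96 [ 0.4879 -0.1113  0.096 ] hubdepth [ 0.4876 -0.111   0.098 ] 0.05035696603780467
screws [ 0.5242 -0.0826  0.066 ] [ 0.5208 -0.1439  0.066 ] [ 0.4528 -0.0774  0.066 ] axis dir -4.165890208459739 centre [ 0.4868 -0.1107  0.066 ]
0.1 [-0.81, -0.25, -0.17, -0.81, -0.81, -0.37]
0.2 [0.0, 0.01, 0.29, 0.01, 0.01, 0.01]
0.3 [0.0, 0.18, 0.3, 0.23, 0.01, 0.01]
0.4 [0.01, 0.18, 0.39, 0.39, 0.01, 0.16]
0.5 [None, 0.01, 0.31, 0.22, 0.05, 0.08]
side sleeve [ 0.4483 -0.1425  0.1333] [ 0.4387 -0.1565  0.1087] [ 0.4612 -0.1355  0.156 ] 162 (array([0.1946, 0.7157, 0.548 ]), array([ 0.3868, -0.7662, -0.5134]))
```

```bash
python3 -m creep '[[[0,0,0],[0,0,0.18]],[[0,0,0],[0,0,0.179]],[[0,-45,0],[0,0,0]],[[0,-45,0],[0,0,0]],[[0,-45,0],[0,0,0]],[[0,-45,0],[0,0,0]],[[40,-25,0],[0,0,0]],[[40,-25,0],[0,0,0]],[[40,-25,0],[0,0,0]],[[40,-25,0],[0,0,0]],[[0,0,0],[0,0,0]]]' 85
```

```text
clock: 2.52
eef_pos: [0.3377, -0.1868, 0.2313]
tool_rot: [1.0, 0.003, 0.0, 0.0]
ft_force: [-0.6, -0.7, 0.4]
grip_width: 0.0852
grasp_force: 0.0
```

```bash
python3 -m creep '[[[38,-14,0],[0,0,0]],[[38,-14,0],[0,0,0]],[[38,-13,0],[0,0,0]],[[0,0,30],[0,0,0]],[[0,0,0],[0,0,0]],[[0,0,0],[0,0,0]]]'
python3 - <<'E'
from h import *
for n in("top","side"):
    p=vision.camera(n);im=p["image"]
    c=im[190:290,350:470] if n=="top" else im[110:210,320:440]
    cv2.imwrite(f"pics/b_{n}.png",cv2.resize(c,None,fx=5,fy=5,interpolation=cv2.INTER_CUBIC))
print(bot.get_obs()["eef_pos"])
E
```

```text
clock: 3.28
eef_pos: [0.4491, -0.1479, 0.202]
tool_rot: [1.0, -0.001, 0.0, 0.0]
ft_force: [0.7, -0.1, -0.2]
grip_width: 0.0851
grasp_force: 0.0
[ 0.44971347 -0.14794134  0.20259449]
```

View pics/b_side.png

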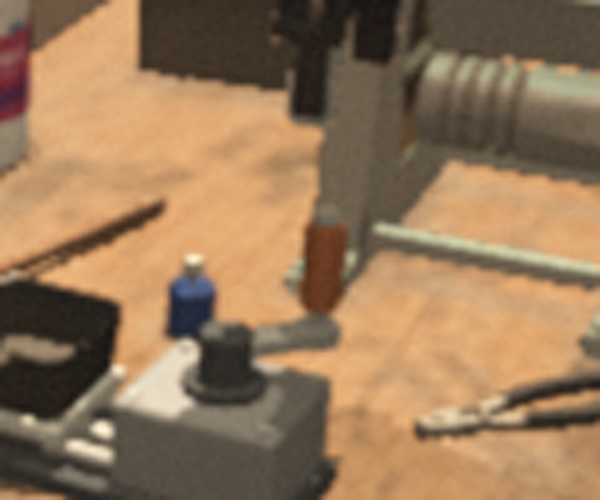

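The side crop shows the sleeve at (325,260) with the open fingers above it. The near finger's tip is at about (310,110), and the space around the sleeve is clear. Next I'll lower and grip.

```bash
python3 -m creep '[[[1,-1,30],[0,0,0]],[[0,0,30],[0,0,0]],[[0,0,22],[0,0,0]],[[0,0,10],[0,0,0]],[[0,0,0],[0,0,0]],[[0,0,0],[0,0,0]]]' 85 && python3 -m creep '[[[0,0,0],[0,0,0]],[[0,0,0],[0,0,0]],[[0,0,0],[0,0,0]],[[0,0,0],[0,0,0]],[[0,0,0],[0,0,0]],[[0,0,0],[0,0,0]],[[0,0,0],[0,0,0]],[[0,0,0],[0,0,0]]]' 15
python3 - <<'E'
from h import *
for n in("top","side"):
    p=vision.camera(n);im=p["image"]
    c=im[190:290,350:470] if n=="top" else im[110:210,320:440]
    cv2.imwrite(f"pics/c_{n}.png",cv2.resize(c,None,fx=5,fy=5,interpolation=cv2.INTER_CUBIC))
o=bot.get_obs();print(o["eef_pos"],o["ft_force"])
E
```

```text
clock: 4.12
eef_pos: [0.4515, -0.1466, 0.1105]
tool_rot: [1.0, -0.0, 0.001, 0.0]
ft_force: [-0.0, -0.1, 0.4]
grip_width: 0.085
grasp_force: 0.0
clock: 5.12
eef_pos: [0.4508, -0.1466, 0.1097]
tool_rot: [1.0, -0.0, 0.0, 0.0]
ft_force: [-0.8, -2.2, 5.7]
grip_width: 0.0201
grasp_force: 58.8
[ 0.45075833 -0.14653942  0.10966546] [-1.91718051 -1.19895849  4.68089062]
```

View pics/c_side.png

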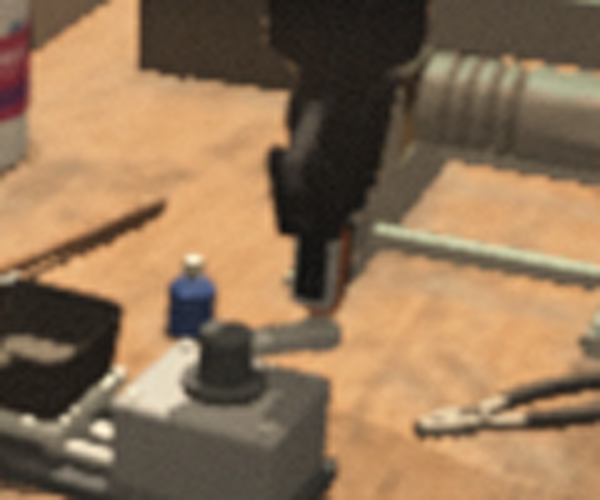

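Run:
```python
import numpy as np
a=np.radians(-136)+np.r_[0,np.cumsum([.08]+[.14]*35)]
P=50*np.c_[np.cos(a),-np.sin(a)];D=np.diff(np.round(P,1),axis=0)
for i in range(0,36,12): print(np.degrees(a[i+12]).round(1),str([[[round(float(x),1),round(float(y),1),0],[0,0,0]] for x,y in D[i:i+12]]).replace(" ",""))
```

```text
-43.2 [[[2.9,2.8,0],[0,0,0]],[[5.6,4.2,0],[0,0,0]],[[6.1,3.5,0],[0,0,0]],[[6.5,2.5,0],[0,0,0]],[[6.8,1.6,0],[0,0,0]],[[7.0,0.7,0],[0,0,0]],[[6.9,-0.3,0],[0,0,0]],[[6.9,-1.3,0],[0,0,0]],[[6.6,-2.3,0],[0,0,0]],[[6.3,-3.1,0],[0,0,0]],[[5.7,-4.0,0],[0,0,0]],[[5.2,-4.8,0],[0,0,0]]]
53.1 [[[4.4,-5.4,0],[0,0,0]],[[3.6,-6.0,0],[0,0,0]],[[2.7,-6.4,0],[0,0,0]],[[1.9,-6.8,0],[0,0,0]],[[0.8,-6.9,0],[0,0,0]],[[-0.1,-7.0,0],[0,0,0]],[[-1.1,-6.9,0],[0,0,0]],[[-2.0,-6.7,0],[0,0,0]],[[-3.0,-6.3,0],[0,0,0]],[[-3.8,-5.9,0],[0,0,0]],[[-4.6,-5.3,0],[0,0,0]],[[-5.3,-4.6,0],[0,0,0]]]
149.3 [[[-5.8,-3.8,0],[0,0,0]],[[-6.4,-2.9,0],[0,0,0]],[[-6.7,-2.0,0],[0,0,0]],[[-6.9,-1.1,0],[0,0,0]],[[-7.0,-0.1,0],[0,0,0]],[[-6.9,0.9,0],[0,0,0]],[[-6.8,1.8,0],[0,0,0]],[[-6.4,2.7,0],[0,0,0]],[[-6.0,3.7,0],[0,0,0]],[[-5.4,4.4,0],[0,0,0]],[[-4.7,5.1,0],[0,0,0]],[[-4.0,5.8,0],[0,0,0]]]
```

```bash
python3 -m creep '[[[2.9,2.8,0],[0,0,0]],[[5.6,4.2,0],[0,0,0]],[[6.1,3.5,0],[0,0,0]],[[6.5,2.5,0],[0,0,0]],[[6.8,1.6,0],[0,0,0]],[[7,0.7,0],[0,0,0]],[[0,0,0],[0,0,0]]]'
```

```text
clock: 6.1
eef_pos: [0.4867, -0.1627, 0.1097]
tool_rot: [1.0, -0.0, 0.001, 0.001]
ft_force: [1.4, -5.6, 2.4]
grip_width: 0.0205
grasp_force: 58.8
```

```bash
python3 -m creep '[[[6.9,0,0],[0,0,0]],[[6.9,-1.3,0],[0,0,0]],[[6.6,-2.3,0],[0,0,0]],[[6.3,-3.1,0],[0,0,0]],[[5.7,-4.0,0],[0,0,0]],[[5.2,-4.8,0],[0,0,0]],[[4.4,-5.4,0],[0,0,0]],[[3.6,-6.0,0],[0,0,0]],[[2.7,-6.4,0],[0,0,0]],[[1.9,-6.8,0],[0,0,0]],[[0.8,-6.9,0],[0,0,0]],[[0,0,0],[0,0,0]]]'
```

```text
clock: 7.6
eef_pos: [0.5376, -0.1129, 0.1097]
tool_rot: [1.0, 0.001, 0.001, -0.001]
ft_force: [5.7, 1.4, 3.5]
grip_width: 0.0203
grasp_force: 58.8
```

```bash
python3 -m creep '[[[0.2,-7.0,0],[0,0,0]],[[-1.1,-6.9,0],[0,0,0]],[[-2.0,-6.7,0],[0,0,0]],[[-3.0,-6.3,0],[0,0,0]],[[-3.8,-5.9,0],[0,0,0]],[[-4.6,-5.3,0],[0,0,0]],[[-5.3,-4.6,0],[0,0,0]],[[-5.8,-3.8,0],[0,0,0]],[[-6.4,-2.9,0],[0,0,0]],[[-6.7,-2.0,0],[0,0,0]],[[-6.9,-1.1,0],[0,0,0]],[[0,0,0],[0,0,0]]]'
```

```text
clock: 9.1
eef_pos: [0.4912, -0.0628, 0.1097]
tool_rot: [1.0, -0.0, 0.001, 0.001]
ft_force: [3.5, -3.8, 4.1]
grip_width: 0.0204
grasp_force: 60.2
```

```bash
python3 -m creep '[[[-5,-0.1,0],[0,0,0]],[[-5,0.4,0],[0,0,0]],[[-4.9,0.9,0],[0,0,0]],[[0,0,0],[0,0,0]]]'
python3 - <<'E'
from h import *
p=vision.camera("top")
cv2.imwrite("pics/d.png",cv2.resize(p["image"][120:280,350:450],None,fx=3.5,fy=3.5,interpolation=cv2.INTER_CUBIC))
E
```

```text
clock: 9.6
eef_pos: [0.491, -0.063, 0.1102]
tool_rot: [1.0, 0.001, 0.014, -0.0]
ft_force: [42.3, -0.8, -28.8]
grip_width: 0.0204
grasp_force: 60.7
```

View pics/d.png

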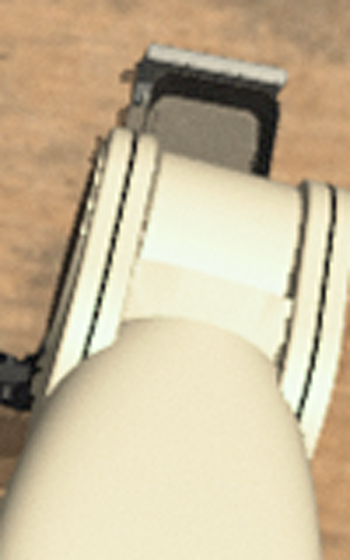

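The force rose to 42 N with no further motion, and the picture shows the tray up against the far stop plate at (215,80). I'll take most of the push off, let go and lift clear.

```bash
python3 -m creep '[[[7,-0.6,0],[0,0,0]],[[5.5,-0.5,0],[0,0,0]],[[0,0,0],[0,0,0]]]' && python3 -m creep '[[[0,0,0],[0,0,0]],[[0,0,0],[0,0,0]],[[0,0,0],[0,0,0]],[[0,0,0],[0,0,0]],[[0,0,0],[0,0,0]],[[0,0,0],[0,0,0]]]' 85 && python3 -m creep '[[[0,0,-15],[0,0,0]],[[0,0,-30],[0,0,0]],[[0,0,-40],[0,0,0]],[[0,0,-40],[0,0,0]],[[-40,0,0],[0,0,0]],[[-40,0,0],[0,0,0]],[[-40,0,0],[0,0,0]],[[-40,0,0],[0,0,0]],[[0,0,0],[0,0,0]],[[0,0,0],[0,0,0]]]'
python3 - <<'E'
from h import *
p=vision.camera("top")
cv2.imwrite("pics/e.png",cv2.resize(p["image"][120:280,350:450],None,fx=3.5,fy=3.5,interpolation=cv2.INTER_CUBIC))
E
```

```text
clock: 10.02
eef_pos: [0.4912, -0.0628, 0.1097]
tool_rot: [1.0, -0.0, 0.002, 0.001]
ft_force: [8.7, -3.8, 1.3]
grip_width: 0.0205
grasp_force: 64.2
clock: 10.78
eef_pos: [0.4887, -0.0621, 0.1093]
tool_rot: [1.0, -0.0, -0.0, -0.0]
ft_force: [-0.1, -0.0, -0.7]
grip_width: 0.085
grasp_force: 0.0
clock: 12.02
eef_pos: [0.3297, -0.0623, 0.2354]
tool_rot: [1.0, -0.0, 0.002, 0.0]
ft_force: [-0.4, 0.1, 0.4]
grip_width: 0.0848
grasp_force: 0.0
```

View pics/e.png

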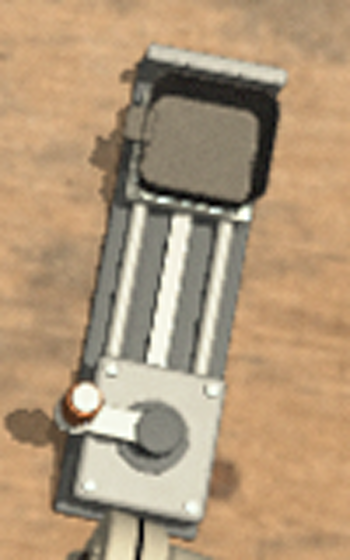

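The sleeve is free at (85,400) and the tray is at the stop plate. I'll check from the side camera that there's no gap left.

Run:
```python
from h import *
s=vision.camera("side");p=vision.camera("top")
a=cv2.resize(s["image"][150:225,265:395],None,fx=6,fy=6,interpolation=cv2.INTER_CUBIC)
cv2.imwrite("pics/f.png",a)
vv,uu=np.mgrid[125:180,375:440]
P=np.array([at_depth(p,(u,v)) for u,v in zip(uu.ravel(),vv.ravel())])
t=np.radians(-3.8);d=P[:,:2]-[.4875,-.111];X=d@[np.cos(t),np.sin(t)];Y=d@[-np.sin(t),np.cos(t)]
for x in np.arange(.14,.27,.006):
    m=(abs(X-x)<.003)&(abs(Y)<.03);print(round(x,3),np.round(np.percentile(P[m,2],[10,50,90]),3) if m.any() else None)
```

```text
0.14 None
0.146 [0.034 0.053 0.072]
0.152 [0.033 0.052 0.075]
0.158 [0.033 0.034 0.041]
0.164 [0.04  0.043 0.045]
0.17 [0.039 0.042 0.045]
0.176 [0.039 0.042 0.045]
0.182 [0.04  0.042 0.044]
0.188 [0.039 0.042 0.045]
0.194 [0.039 0.042 0.045]
0.2 [0.04  0.042 0.045]
0.206 [0.039 0.042 0.044]
0.212 [0.04  0.042 0.045]
0.218 [0.04  0.044 0.054]
0.224 [0.051 0.065 0.075]
0.23 None
0.236 [0.046 0.054 0.059]
0.242 [0.054 0.057 0.06 ]
0.248 [0.054 0.056 0.059]
0.254 None
0.26 None
0.266 [0.005 0.005 0.005]
```

View pics/f.png

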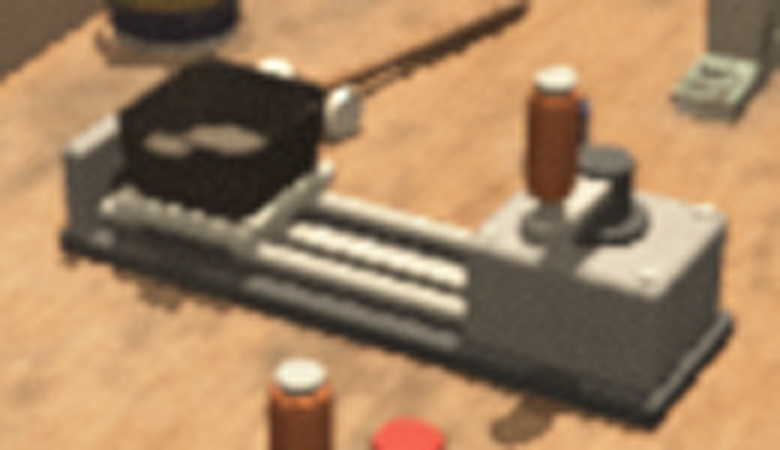

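The side crop shows the carriage plate meeting the stop plate at about (105,200). The depth profile agrees, and it had stopped dead against a 42 N push, so I'm handing it in.

```bash
python3 -c "
from workcell import workorder;print(workorder.job_done())"
```

```text
the job is handed in; nothing more can be done
None
```

I wound the tray out to its far end stop with the grip held the whole way round, then let go and moved the arm clear. The other crank was never touched, and the job is handed in; it took about 12 s of robot time.

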